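# Lay out the jeweller's bench for a stone-setting job

### The job

Lay out the bench for the next stone-setting job: put the dimpled steel cube on top of the flat steel bench block, centred and square to it; stand the glass jar on the bench directly to the left of that block (left as seen from the robot), level with the block's middle and with a gap of 35 mm between jar and block; stand the bur holder midway between the two white dishes, in line with them; and stand the taller of the two wooden ring posts in the circle marked on the turntable without turning the turntable. Everything stands upright; leave the shorter ring post where it is.

Things in the scene. Friction and masses are not known exactly. Their poses are not given: they have to be found in the camera images.
- dap_mid (a point): Dimpling (dapping) block: loose solid steel cube of 40 mm, about 450 g, with round dark dimples on its faces. The point is its centre, 20 mm above its underside; its x and y axes are square to the side faces, z is up. Starts on the bench at any yaw.
- jar_mid (a point): Loose closed round glass jar with an aluminium lid, 50 mm in diameter, 60 mm high, about 130 g. The point is its centre, half-way up (30 mm above its underside); z is up.
- burs_mid (a point): Loose bur holder: round grey plastic block, 54 mm in diameter and 36 mm high, with a crowd of thin steel and brass burs standing up from its top to 54 mm; about 120 g. The point is on its axis 27 mm above its underside; z is up. Grasp it by the grey block.
- post_mid (a point): The taller ring post: loose turned wooden post 64 mm high, about 60 g: foot 38 mm in diameter and 8 mm high, narrowing at 12 mm to a straight stem 22 mm in diameter up to its tapered tip (a brass ring with a stone sits just below the tip). The point is on its axis, half-way up (32 mm above its underside); z is up.
- shortpost_mid (a point): The shorter ring post, not to be moved: same shape and stem as the taller one but only 36 mm high and its foot 30 mm in diameter, loose. The point is on its axis, 18 mm above its underside.
- anvil: Flat steel bench block, fixed to the bench: 80 x 80 mm, 25 mm high, always square to the bench. Origin at the centre of its underside, x away from the robot, y to the robot's left, z up.
- dish_a: White round ceramic dish for stones, 60 mm in diameter, 16 mm high, fixed; the right-hand one of two. Origin at the centre of its underside; its y axis points at the other dish, whose centre is 190 mm away.
- dish_b: The other, equal white dish (left-hand one), fixed. Origin at the centre of its underside.
- spot (a point): Centre of the 50 mm circle marked on top of the turntable: a white disc 150 mm in diameter, its top 30 mm above the bench, turning almost freely about a vertical axis (some 0.005 N m of friction), its base fixed. The point lies on the top surface, 46 mm from the turning axis; its x axis points from the turning axis outward, along the dark line drawn from the disc's centre to its rim through the circle. It starts at any angle.
Mind the look-alikes: they are no part of the job. Leave any blue look-alike of the part that bears dap_mid alone.

How it is judged:
At the end, for the whole second after the job is handed in: Upright, released, at rest: cube on block (10 mm, 0.2 rad of square); jar left of it (centres 100 mm apart in y, level in x, each +-15 mm); bur holder at the dishes' midpoint (+-15 mm); taller post within 10 mm of the circle's centre; circle moved under 12 mm, shorter post under 15 mm (angle between each of dap_mid, jar_mid, burs_mid, post_mid's own z axis and vertical below 0.1 rad and linear speed of each of dap, jar, burs, post below 0.02 m/s and angular speed of each of dap, jar, burs, post below 0.2 rad/s and horizontal distance between dap_mid and anvil below 0.01 m and height (world z) of dap_mid between 0.041 and 0.049 m and (angle between the x axis of dap_mid and the x axis of anvil, either way round below 0.2 rad or angle between the x axis of dap_mid and the y axis of anvil, either way round below 0.2 rad) and x of jar_mid in the frame of anvil between -0.015 and 0.015 m and y of jar_mid in the frame of anvil between 0.085 and 0.115 m and height (world z) of jar_mid between 0.026 and 0.034 m and x of burs_mid in the frame of dish_a between -0.015 and 0.015 m and y of burs_mid in the frame of dish_a between 0.08 and 0.11 m and height (world z) of burs_mid between 0.023 and 0.031 m and horizontal distance between post_mid and spot below 0.01 m and height (world z) of post_mid between 0.058 and 0.066 m); the robot touches nothing.
It fails at once if the turntable was turned (its marked circle moved more than 12 mm) (distance of spot from where it was at the start of the episode above 0.012 m).
It fails at once if the shorter ring post was disturbed (moved more than 15 mm) (distance of shortpost_mid from where it was at the start of the episode above 0.015 m).
It also fails if it takes over 107 s, if anything falls off the work surface, if the arm or the gripper's body presses on something with over 40 N, if the wrist force passes 120 N, or if a joint passes its speed limit or range.

### The arm

A 7-joint arm with a two-finger parallel gripper is mounted at the origin on the work surface. World frame = base frame: x ahead of the robot, y to its left, z up, the work surface at z = 0. Lengths are in m, angles in rad, forces in N, time in s.
With the tool pointing down it reaches from about 0.425 to 0.825 m from the base axis. Payload 3.6 kg.
Tool frame: the origin (TCP) lies on the centre line of the jaws, within the pads' length; the fingertips stand 19 mm ahead of it and the grasp point (between the pads) is the TCP; z points along the fingers, y is the line along which they close (so a half turn about z gives the same grasp; the last joint's range is limited). The gripper opens to 93 mm and grips with 3 to 60 N. Pads are 15 mm wide; open, the fingers measure 128 mm over their backs; the gripper's body (75 mm by 188 mm) begins 65 mm behind the grasp point.
Start: joints at [1.258, 0.615, -0.013, 1.423, 0.008, 1.103, -0.04], TCP at [0.183, -0.624, 0.238] pointing down, gripper open.
Joint ranges: [-3.12, 3.12], [-0.3, 2.06], [-1.34, 1.32], [0.26, 2.42], [-1.36, 4.5], [0.01, 1.98], [-2.84, 2.84]. Speed limits (rad/s): [2.79, 2.79, 3.14, 3.14, 3.14, 3.14, 3.14].

### API

Orientations are given as a 3x3 rotation matrix whose columns are the frame's x, y, z axes.
In Python, from rig import read_state, read_camera, hand_in gives the robot as it stands. The module is installed in compiled form; this text tells all that it offers.
- The arm moves only by the tool jog_arm, never from a script. Its argument "rows" is a list of rows, each a list of 4 numbers: the shift along the tool's x, y, z as a fraction of full scale, then the turn about the tool's z as a fraction of full scale. A call has 1 to 8 rows; each row is the pose to reach, as a shift and turn from the pose commanded when the call began, along the tool's axes at that moment; what a row does not reach only later rows make up. Full scale, the value 1, is 0.5 m for a shift and pi/2 rad for a turn. A row lasts 1/10 s, in which the tool goes at most 50 mm and 8.59 degrees, less where a joint would pass 70% of its speed; a pose out of reach is approached as far as the arm can. A call with a number of a shift or a turn outside -1 to 1 is refused whole. A call with a gripper value outside its range is refused whole. "gripper" is the opening, from -1 (shut) to 1 (fully open), set as the call begins (left out, the last holds). The fingers move at their own pace and stop on an object; the grip force is fixed at half the most. Time passes only in rows, so rows that repeat a pose let the fingers close. It gives the time, the measured TCP pose, the force, the opening and the grip force at its end, in the units of the state.
- read_state(): the state, without advancing time (a new reading comes with each control period).
- read_camera(name): name is "scene" or "top" or "wrist"; returns a dict with "color" (384x512x3 uint8, red, green, blue), "mtx" (3x3 intrinsics, pixels), "extrinsics" (4x4, takes a point from world to camera coordinates); the wrist camera has in their place "hand_eye" (4x4, takes a point from camera to tool coordinates, whose origin is the TCP and whose axes are the flange's). Camera axes: x right, y up, looking along -z (the intrinsics and any distortion apply to the point x, -y, -z); pixel columns grow to the right and rows downward; lengths in m; the calibration is good to about 2 mm. A picture is of the moment at which its call begins: read the wrist's pose just before it. There is no depth.
- hand_in(): hands the job in; it is judged then, once.
The state is a dict: "time": time; "qpos": joint angles; "joint_vel": joint speeds; "joint_torque": joint torques, N m; "ee_pos": TCP position; "orientation": TCP orientation; "wrist_force": force on the tool from outside, world axes, zero at the start; "moment": the same for the moment, N m; "width": opening from 0.0 (shut) to 1.0 (fully open); "grip_force": force on a finger pad.
Only numpy, scipy, OpenCV 4.12 (cv2) and the standard library are available. Lean on these libraries where they do the work, as an engineer would, in place of code of your own. Each camera call takes 0.05 s, during which the arm holds its last target. There are 200 camera calls.

## Working session

There is one attempt and no reset: what is moved stays moved. The work goes in short steps, Python scripts to look and compute and a tool call to move; the robot and the scene stay as the last step left them, time stands still between calls to the robot, and variables do not carry over. Pictures are saved under pics/ and viewed, at most 14 in all, crops included, and the job is handed in when it is done.

Besides the shell and the picture viewer there is one more tool, called after "Emit:" in YAML: its name, and indented under it one key for each argument. jog_arm: Moves the arm, as the interface text tells. Its arguments: {"type":"object","properties":{"rows":{"type":"array"},"gripper":{"type":"number"}},"required":["rows"]}

```bash
mkdir -p pics; cat > h.py <<'E'
import numpy as np,cv2
from rig import *
def ray(cam,u,v,st=None):
    K=cam["mtx"]; d=np.linalg.inv(K)@[u,v,1]; d=np.array([d[0],-d[1],-d[2]])
    if "extrinsics" in cam: T=np.linalg.inv(cam["extrinsics"])
    else:
        W=np.eye(4);W[:3,:3]=st["orientation"];W[:3,3]=st["ee_pos"];T=W@cam["hand_eye"]
    return T[:3,3],T[:3,:3]@d
def plane(cam,u,v,z,st=None):
    o,d=ray(cam,u,v,st); return o+d*(z-o[2])/d[2]
def save(n,im): cv2.imwrite(f"pics/{n}.png",im[:,:,::-1])
E
python3 - <<'E'
from h import *
st=read_state();print({k:np.round(v,3) for k,v in st.items()})
for n in("scene","top"):
    c=read_camera(n);print({k:(np.round(v,3).tolist() if k!="color" else 0) for k,v in c.items()})
    np.save(n,c,allow_pickle=True);save(n+"0",cv2.resize(c["color"],(800,600),interpolation=cv2.INTER_CUBIC))
E
```

```text
{'time': np.float64(0.0), 'qpos': array([ 1.258,  0.616, -0.013,  1.425,  0.008,  1.103, -0.04 ]), 'joint_vel': array([ 0.   , -0.001, -0.   , -0.001, -0.001,  0.002,  0.001]), 'joint_torque': array([ 0.0000e+00, -4.5894e+01,  2.0900e-01, -1.6574e+01, -6.1000e-02,
        2.1000e-02,  0.0000e+00]), 'ee_pos': array([ 0.183, -0.623,  0.236]), 'orientation': array([[ 0.959,  0.282, -0.001],
       [ 0.282, -0.959,  0.002],
       [-0.   , -0.003, -1.   ]]), 'wrist_force': array([-0.847, -0.365, -0.063]), 'moment': array([-0.034, -0.017,  0.037]), 'grip_force': np.float64(0.0), 'width': np.float64(1.0)}
{'color': 0, 'mtx': [[349.838, 0.0, 255.637], [0.0, 349.838, 199.064], [0.0, 0.0, 1.0]], 'extrinsics': [[0.658, 0.753, -0.016, -0.336], [-0.543, 0.489, 0.683, 0.26], [0.522, -0.44, 0.731, -1.066], [0.0, 0.0, 0.0, 1.0]]}
{'color': 0, 'mtx': [[424.705, 0.0, 255.419], [0.0, 424.705, 198.854], [0.0, 0.0, 1.0]], 'extrinsics': [[-0.03, -0.999, -0.025, 0.013], [0.993, -0.033, 0.113, -0.528], [-0.114, -0.021, 0.993, -0.897], [0.0, 0.0, 0.0, 1.0]]}
```

View pics/top0.png

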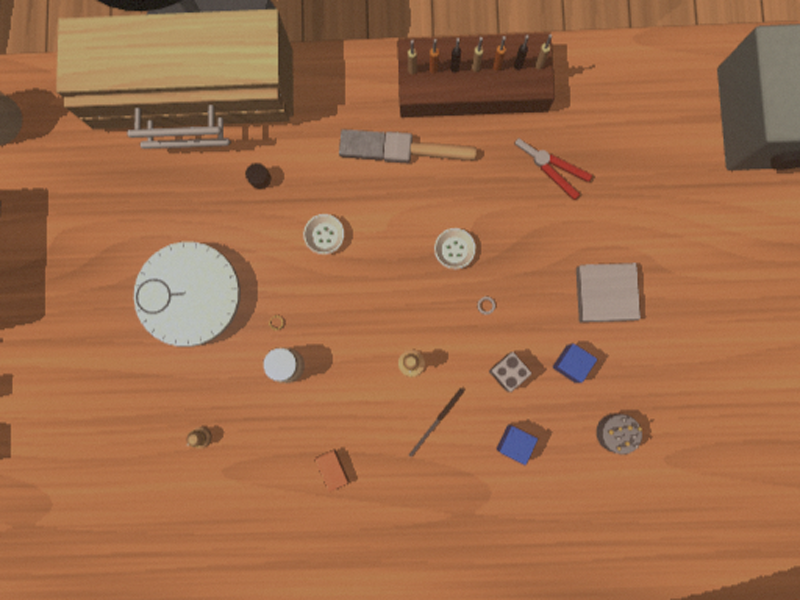

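View pics/scene0.png

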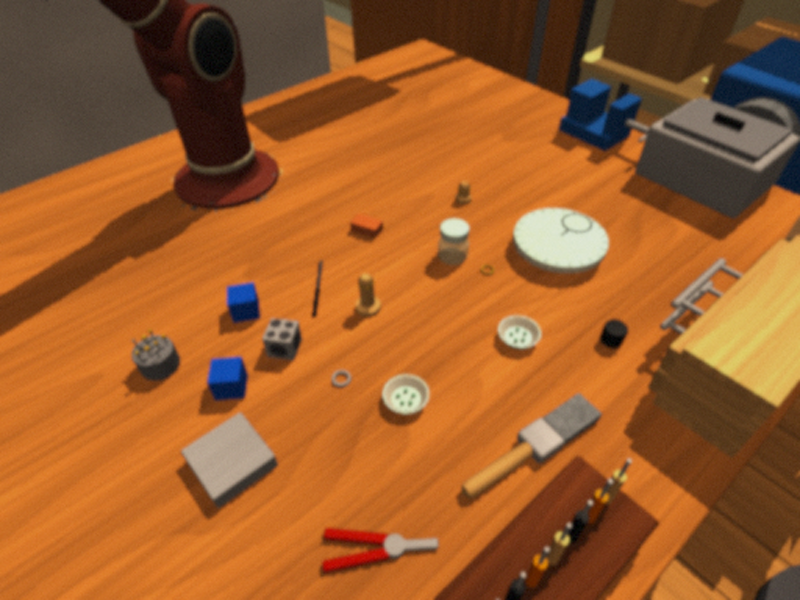

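Top view (800x600 px): the candidates for the cube are the dimpled grey one (511,372) and two blue look-alikes (576,362) and (518,444). For the post they are the tall one (411,362) and the short one (198,438). The other targets are:
- jar (283,365)
- burs (621,434)
- block (609,292)
- dishes (324,234) and (455,248)
- turntable (186,294), with its circle at (153,296)

By the description I choose the grey dimpled cube at (511,372) and the tall post at (411,362).

```bash
cat > m.py <<'E'
from h import *
t=np.load("top.npy",allow_pickle=True).item();s=np.load("scene.npy",allow_pickle=True).item()
# name: top px, z of it, scene px
P=dict(cube=(511,372,.04,281,330),jar=(282,364,.06,454,228),burs=(620,432,.036,155,347),post=(410,361,.064,366,277),short=(202,434,.036,463,185),
 anvil=(609,293,.025,228,452),dishb=(324,234,.016,519,328),disha=(456,248,.016,405,387),tt=(186,294,.03,560,236),spot=(153,296,.03,577,223))
f=lambda a:(a+.5)*.64-.5
for k,(u,v,z,a,b) in P.items():
    p=plane(t,f(u),f(v),z);q=plane(s,f(a),f(b),z);print(k,p[:2].round(3),q[:2].round(3),"r",np.hypot(*p[:2]).round(3))
c=t["color"];crop=c[195:300,240:420]
save("crop",cv2.resize(crop,(800,467),interpolation=cv2.INTER_CUBIC))
E
python3 m.py
```

```text
cube [ 0.438 -0.153] [ 0.44  -0.152] r 0.464
jar [0.458 0.156] [0.459 0.159] r 0.484
burs [ 0.354 -0.296] [ 0.349 -0.292] r 0.461
post [ 0.457 -0.016] [ 0.457 -0.016] r 0.457
short [0.367 0.272] [0.362 0.28 ] r 0.457
anvil [ 0.544 -0.297] [ 0.545 -0.295] r 0.62
dishb [0.645 0.102] [0.641 0.108] r 0.653
disha [ 0.618 -0.087] [ 0.609 -0.078] r 0.624
tt [0.562 0.297] [0.562 0.298] r 0.636
spot [0.561 0.344] [0.56  0.346] r 0.658
```

View pics/crop.png

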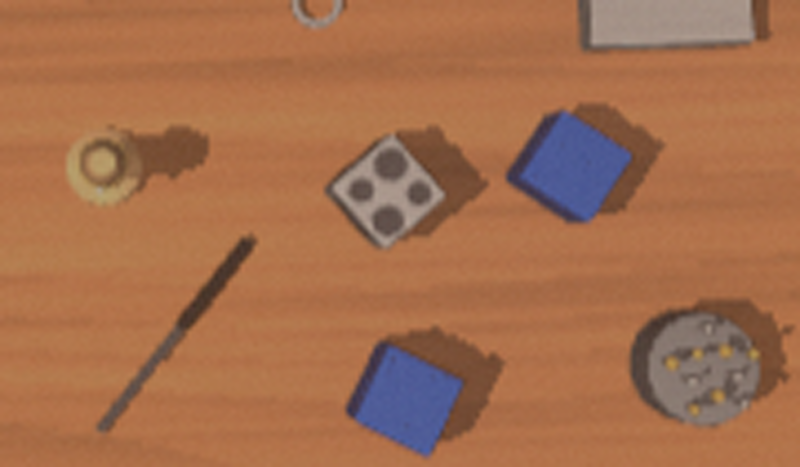

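The crop shows the grey cube with four dimples at (387,190), turned about 45°, with both blue cubes well clear of it. The tall post is at (102,163). All the points agree across the two views, so I'm setting out for the cube.

```bash
cat > go.py <<'E'
import sys
from h import *
st=read_state()
a=[float(eval(v)) for v in sys.argv[1:5]] # x y z yaw
R=np.array(st["orientation"]);yaw=np.arctan2(R[1,0],R[0,0])
d=R.T@(np.array(a[:3])-st["ee_pos"])
dy=(a[3]-yaw+np.pi)%(2*np.pi)-np.pi
print("row",(d/.5).round(4),round(-dy/(np.pi/2),4),"rows>=",round(max(np.linalg.norm(d)/.05,abs(dy)/.15),1),"at",st["ee_pos"].round(4),"yaw",round(yaw,3),"F",st["wrist_force"].round(1),"w",round(float(st["width"]),3),"t",round(float(st["time"]),2),"q7",round(float(st["qpos"][6]),2))
E
python3 go.py .438 -.153 .2 .73
```

```text
row [ 0.7542 -0.7579  0.075 ] -0.2827 rows>= 10.7 at [ 0.1831 -0.623   0.2366] yaw 0.286 F [ 0.1 -0.  -0.2] w 1.0 t 0.1 q7 -0.04
```

Emit:
jog_arm:
  rows:
    - [0.38,-0.38,0.04,-0.14]
    - [0.38,-0.38,0.04,-0.14]
    - [0.38,-0.38,0.04,-0.14]
    - [0.38,-0.38,0.04,-0.14]
    - [0.38,-0.38,0.04,-0.14]
    - [0.38,-0.38,0.04,-0.14]

```text
time: 0.7
ee_pos: [0.3145, -0.382, 0.2172]
orientation: [[0.871, 0.491, 0.0], [0.491, -0.871, 0.004], [0.002, -0.003, -1.0]]
wrist_force: [-0.4, -0.6, 0.6]
width: 0.998
grip_force: 0.0
```

```bash
python3 go.py .438 -.153 .2 .73
```

```text
row [ 0.44   -0.2777  0.0363] -0.1379 rows>= 5.2 at [ 0.3145 -0.382   0.2172] yaw 0.513 F [-0.4 -0.6  0.6] w 0.998 t 0.7 q7 -0.27
```

Emit:
jog_arm:
  rows:
    - [0.44,-0.278,0.036,-0.138]
    - [0.44,-0.278,0.036,-0.138]
    - [0.44,-0.278,0.036,-0.138]
    - [0.44,-0.278,0.036,-0.138]
    - [0.44,-0.278,0.036,-0.138]
    - [0.44,-0.278,0.036,-0.138]
    - [0.44,-0.278,0.036,-0.138]

```text
time: 1.4
ee_pos: [0.4378, -0.1574, 0.1994]
orientation: [[0.747, 0.665, -0.0], [0.665, -0.747, 0.001], [0.0, -0.001, -1.0]]
wrist_force: [0.1, -1.4, -0.0]
width: 1.0
grip_force: 0.0
```

```bash
python3 - <<'E'
from h import *
st=read_state();c=read_camera("wrist");im=c["color"]
print(st["ee_pos"],c["mtx"].round(1),c["hand_eye"].round(3))
save("w1",im)
W=np.eye(4);W[:3,:3]=st["orientation"];W[:3,3]=st["ee_pos"];p=np.linalg.inv(W@c["hand_eye"])@[.438,-.153,.04,1];p=c["mtx"]@[p[0],-p[1],-p[2]];print("expect",p[:2]/p[2])
E
python3 go.py .438 -.153 .2 .73
```

```text
[ 0.43776297 -0.15735764  0.19938905] [[317.8   0.  248.4]
 [  0.  317.8 196.1]
 [  0.    0.    1. ]] [[ 0.     0.966  0.258  0.07 ]
 [ 1.    -0.     0.    -0.001]
 [ 0.     0.258 -0.966 -0.147]
 [ 0.     0.     0.     1.   ]]
expect [246.12074185 181.46975331]
row [ 0.0108 -0.0084 -0.0012] -0.004 rows>= 0.1 at [ 0.4367 -0.1597  0.1994] yaw 0.724 F [-0.3 -1.1 -0.4] w 0.998 t 1.45 q7 -0.66
```

View pics/w1.png

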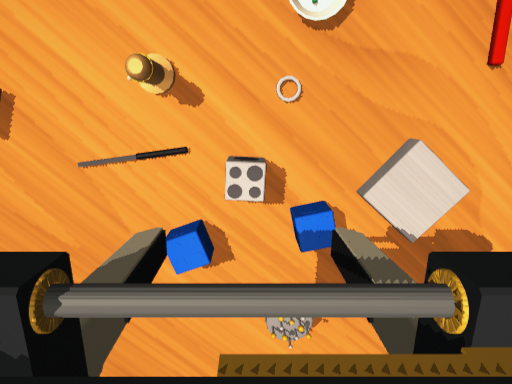

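The wrist view shows the dimpled cube's top centre at about (246,181), where I expected it. Blue cubes stand at (313,226) and (189,246). I'll descend with the jaws part open to clear them.

```bash
cat > w.py <<'E'
from h import *
def grey(im,lo=120,sat=60):
    hsv=cv2.cvtColor(im,cv2.COLOR_RGB2HSV);return ((hsv[...,1]<sat)&(hsv[...,2]>lo)).astype(np.uint8)
E
python3 - <<'E'
from w import *
st=read_state();c=read_camera("wrist");m=grey(c["color"])
n,l,s,ce=cv2.connectedComponentsWithStats(m)
i=l[181-12:181+12,246-25:246+25];k=np.bincount(i[i>0]).argmax();print(s[k],ce[k])
ct=cv2.findContours((l==k).astype(np.uint8),0,2)[0][0];r=cv2.minAreaRect(ct);b=cv2.boxPoints(r);print(r)
p=np.array([plane(c,*q,.04,st) for q in b]);print(p[:,:2].round(4),p.mean(0))
for j in range(4):
    d=p[j]-p[j-1];print(np.linalg.norm(d[:2]).round(4),np.arctan2(d[1],d[0]).round(3))
E
python3 go.py .438 -.153 .03 .73
```

```text
[ 224  158   41   41 1057] [243.53358562 177.4333018 ]
((243.62966918945312, 177.90647888183594), (39.8002815246582, 39.20103073120117), 2.8624050617218018)
[[ 0.41   -0.1482]
 [ 0.4411 -0.1243]
 [ 0.4651 -0.1544]
 [ 0.4347 -0.1793]] [ 0.43770517 -0.15157151  0.04      ]
0.0397 2.243
0.0393 0.655
0.0385 -0.897
0.0393 -2.454
row [ 0.0139 -0.0096  0.3388] -0.006 rows>= 3.4 at [ 0.4362 -0.1611  0.1994] yaw 0.721 F [ 0.   0.1 -0.3] w 1.0 t 1.5 q7 -0.66
```

```bash
python3 go.py .438 -.152 .03 .675
```

```text
row [ 0.0152 -0.0111  0.3388] 0.029 rows>= 3.4 at [ 0.4362 -0.1611  0.1994] yaw 0.721 F [ 0.   0.1 -0.3] w 1.0 t 1.5 q7 -0.66
```

Emit:
jog_arm:
  rows:
    - [0.015,-0.011,0.06,0.029]
    - [0.015,-0.011,0.12,0.029]
    - [0.015,-0.011,0.18,0.029]
    - [0.015,-0.011,0.23,0.029]
    - [0.015,-0.011,0.28,0.029]
    - [0.015,-0.011,0.32,0.029]
    - [0.015,-0.011,0.338,0.029]
    - [0.015,-0.011,0.338,0.029]
  gripper: 0.35

```text
time: 2.3
ee_pos: [0.4378, -0.1522, 0.0299]
orientation: [[0.781, 0.624, -0.003], [0.624, -0.781, -0.0], [-0.002, -0.001, -1.0]]
wrist_force: [0.4, -0.2, 0.9]
width: 0.675
grip_force: 0.0
```

Emit:
jog_arm:
  rows:
    - [0,0,0,0]
    - [0,0,0,0]
    - [0,0,0,0]
    - [0,0,0,0]
    - [0,0,0,0]
    - [0,0,0,0]
  gripper: -1

```text
time: 2.9
ee_pos: [0.4396, -0.1508, 0.0315]
orientation: [[0.779, 0.626, 0.001], [0.626, -0.779, -0.001], [0.001, 0.001, -1.0]]
wrist_force: [-0.7, -0.2, 6.1]
width: 0.429
grip_force: 30.0
```

Emit:
jog_arm:
  rows:
    - [0,0,-0.04,0]
    - [0,0,-0.1,0]
    - [0,0,-0.16,0]
    - [0,0,-0.2,0]
    - [0,0,-0.2,0]

```text
time: 3.4
ee_pos: [0.4401, -0.1507, 0.1324]
orientation: [[0.78, 0.626, 0.004], [0.626, -0.78, -0.001], [0.003, 0.004, -1.0]]
wrist_force: [0.3, 0.0, -4.6]
width: 0.426
grip_force: 30.0
```

```bash
python3 go.py .544 -.296 .13 0
```

```text
row [-0.0201  0.3567  0.006 ] 0.4309 rows>= 4.5 at [ 0.4401 -0.1507  0.1324] yaw 0.677 F [ 0.3  0.  -4.6] w 0.426 t 3.4 q7 -0.76
```

Emit:
jog_arm:
  rows:
    - [0,0.03,0,0.09]
    - [0,0.1,0,0.18]
    - [-0.01,0.18,0,0.27]
    - [-0.02,0.26,0,0.36]
    - [-0.02,0.33,0,0.43]
    - [-0.02,0.357,0,0.431]
    - [-0.02,0.357,0,0.431]
    - [-0.02,0.357,0,0.431]

```text
time: 4.2
ee_pos: [0.5413, -0.2941, 0.1282]
orientation: [[1.0, 0.001, -0.005], [0.001, -1.0, 0.003], [-0.005, -0.003, -1.0]]
wrist_force: [0.3, 0.3, -3.8]
width: 0.426
grip_force: 30.0
```

```bash
python3 - <<'E'
from w import *
f=lambda a:(a+.5)*.64-.5
def comp(m,u,v):
    n,l,s,ce=cv2.connectedComponentsWithStats(m.astype(np.uint8));k=l[int(v),int(u)]
    return max(cv2.findContours((l==k).astype(np.uint8),0,2)[0],key=cv2.contourArea),s[k]
for n,pts in(("top",dict(anvil=(609,293,.025),dishb=(338,222,.016),disha=(456,231,.016),tt=(200,310,.03))),("scene",dict(anvil=(228,452,.025)))):
    c=np.load(n+".npy",allow_pickle=True).item();hsv=cv2.cvtColor(c["color"],cv2.COLOR_RGB2HSV)
    m=(hsv[...,1]<75)&(hsv[...,2]>110)
    for k,(u,v,z) in pts.items():
        ct,s=comp(m,f(u),f(v))
        r=cv2.minAreaRect(ct) if k=="anvil" else cv2.fitEllipse(ct)
        p=plane(c,*r[0],z);print(n,k,s,np.round(r[1],1),p[:2].round(4))
        if k=="anvil":
            q=cv2.approxPolyDP(ct,4,True)[:,0];print([plane(c,*x,z)[:2].round(4).tolist() for x in q])
E
python3 go.py .544 -.296 .13 0
```

```text
top anvil [ 371  168   39   38 1332] [36.7 36.8] [ 0.546  -0.2977]
[[0.586, -0.3356], [0.5842, -0.2591], [0.5069, -0.2587], [0.5087, -0.3367]]
top dishb [194 137  26  26 515] [24.7 25.2] [0.6457 0.1029]
top disha [278 146  26  26 533] [25.1 25.8] [ 0.6178 -0.0848]
top tt [  85  155   68   67 3528] [65.  67.7] [0.5626 0.2977]
scene anvil [ 117  266   58   53 1656] [36.3 47.1] [ 0.5488 -0.297 ]
[[0.5124, -0.2591], [0.5104, -0.3341], [0.583, -0.3345], [0.5845, -0.2598]]
row [ 0.0055  0.0038 -0.0036] 0.0004 rows>= 0.1 at [ 0.5413 -0.2941  0.1282] yaw 0.001 F [ 0.3  0.3 -3.8] w 0.426 t 4.2 q7 -1.09
```

```bash
python3 go.py .546 -.297 .057 0
```

```text
row [0.0102 0.0063 0.1424] 0.0004 rows>= 1.4 at [ 0.5413 -0.2941  0.1282] yaw 0.001 F [ 0.3  0.3 -3.8] w 0.426 t 4.2 q7 -1.09
```

Emit:
jog_arm:
  rows:
    - [0.01,0.006,0.03,0]
    - [0.01,0.006,0.07,0]
    - [0.01,0.006,0.105,0]
    - [0.01,0.006,0.125,0]
    - [0.01,0.006,0.132,0]
    - [0.01,0.006,0.137,0]
    - [0.01,0.006,0.137,0]

```text
time: 4.9
ee_pos: [0.5484, -0.2989, 0.0624]
orientation: [[1.0, 0.0, 0.001], [0.0, -1.0, -0.0], [0.001, 0.0, -1.0]]
wrist_force: [0.4, 0.4, -4.0]
width: 0.43
grip_force: 30.0
```

```bash
python3 go.py .546 -.297 .0565 0
```

```text
row [-0.0049 -0.0038  0.0119] 0.0001 rows>= 0.1 at [ 0.5484 -0.2989  0.0624] yaw 0.0 F [ 0.4  0.4 -4. ] w 0.43 t 4.9 q7 -1.09
```

Emit:
jog_arm:
  rows:
    - [-0.003,-0.003,0.004,0]
    - [-0.004,-0.003,0.008,0]
    - [-0.004,-0.003,0.011,0]
    - [-0.004,-0.003,0.012,0]
    - [-0.004,-0.003,0.012,0]

```text
time: 5.4
ee_pos: [0.5461, -0.2974, 0.0566]
orientation: [[1.0, -0.0, 0.0], [-0.0, -1.0, 0.0], [0.0, -0.0, -1.0]]
wrist_force: [-0.5, 1.0, -0.8]
width: 0.427
grip_force: 30.0
```

Emit:
jog_arm:
  rows:
    - [0,0,0,0]
    - [0,0,0,0]
    - [0,0,0,0]
    - [0,0,0,0]
  gripper: 0.35

```text
time: 5.8
ee_pos: [0.5465, -0.2976, 0.0565]
orientation: [[1.0, -0.0, 0.001], [-0.0, -1.0, -0.0], [0.001, 0.0, -1.0]]
wrist_force: [-0.3, -1.2, 0.0]
width: 0.666
grip_force: 0.0
```

Emit:
jog_arm:
  rows:
    - [0,0,-0.04,0]
    - [0,0,-0.12,0]
    - [0,0,-0.22,0]
    - [0,0,-0.28,0]
    - [0,0,-0.28,0]
    - [0,0,-0.28,0]
  gripper: 1

```text
time: 6.4
ee_pos: [0.5462, -0.2974, 0.1967]
orientation: [[1.0, -0.0, 0.001], [-0.0, -1.0, -0.0], [0.001, 0.0, -1.0]]
wrist_force: [-0.1, -0.0, -1.3]
width: 1.0
grip_force: 0.0
```

```bash
python3 - <<'E'
from h import *
st=read_state();c=read_camera("wrist");save("w2",c["color"])
E
python3 go.py .458 .157 .19 1.5708
```

```text
row [-0.1749 -0.908   0.0118] -1.0 rows>= 10.5 at [ 0.5454 -0.297   0.1954] yaw 0.0 F [ 0.   0.4 -0.5] w 0.997 t 6.45 q7 -1.09
```

View pics/w2.png

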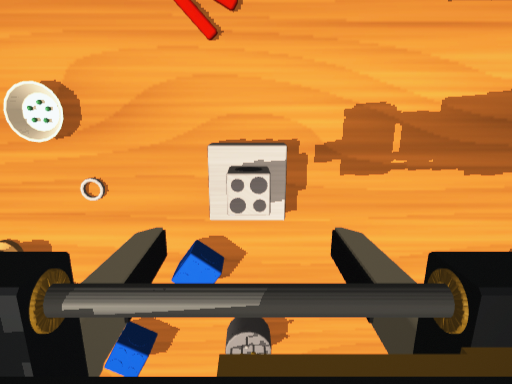

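The cube stands square on the block: the cube face is centred at about (248,195) and the block spans (208–286, 143–219). Next is the jar, with the jaws closing along x.

Emit:
jog_arm:
  rows:
    - [-0.175,-0.75,0.01,-0.75]
    - [-0.175,-0.75,0.01,-0.75]
    - [-0.175,-0.75,0.01,-0.75]
    - [-0.175,-0.75,0.01,-0.75]
    - [-0.175,-0.75,0.01,-0.75]
    - [-0.175,-0.75,0.01,-0.75]
    - [-0.175,-0.75,0.01,-0.75]
    - [-0.175,-0.75,0.01,-0.75]

```text
time: 7.25
ee_pos: [0.4562, 0.081, 0.1898]
orientation: [[0.374, 0.928, -0.004], [0.928, -0.374, 0.001], [-0.001, -0.004, -1.0]]
wrist_force: [-0.2, -0.5, -0.9]
width: 1.0
grip_force: 0.0
```

```bash
python3 go.py .458 .157 .19 1.5708;python3 - <<'E'
from w import *
c=read_camera("top");t=c;hsv=cv2.cvtColor(c["color"],cv2.COLOR_RGB2HSV)
save("t2",cv2.resize(c["color"][60:310,60:440],(760,500),interpolation=cv2.INTER_CUBIC))
E
```

```text
row [ 0.1423 -0.0535 -0.0002] -0.2439 rows>= 2.6 at [0.4562 0.081  0.1898] yaw 1.188 F [-0.2 -0.5 -0.9] w 1.0 t 7.25 q7 -0.81
```

View pics/t2.png

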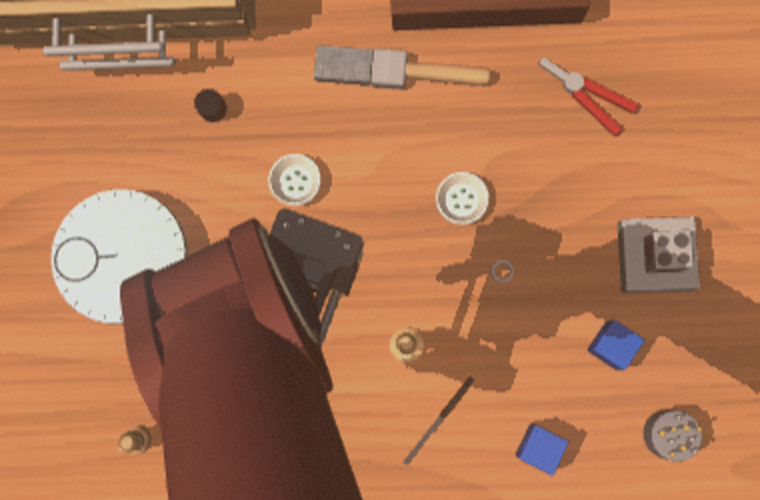

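The cube sits on the block at (672,252), and everything else is undisturbed.

Emit:
jog_arm:
  rows:
    - [0.142,-0.053,0,-0.244]
    - [0.142,-0.053,0,-0.244]
    - [0.142,-0.053,0,-0.244]
    - [0.142,-0.053,0,-0.244]
    - [0.142,-0.053,0,-0.244]
    - [0.142,-0.053,0,-0.244]

```text
time: 7.9
ee_pos: [0.4611, 0.1522, 0.1905]
orientation: [[0.013, 1.0, -0.001], [1.0, -0.013, -0.001], [-0.001, -0.001, -1.0]]
wrist_force: [0.0, 0.1, 0.4]
width: 0.996
grip_force: 0.0
```

```bash
python3 go.py .458 .157 .04 1.5708; python3 - <<'E'
from w import *
t=np.load("top.npy",allow_pickle=True).item();print("cube",plane(t,395.75,185.75,.065))
st=read_state();c=read_camera("wrist");save("w3",c["color"])
W=np.eye(4);W[:3,:3]=st["orientation"];W[:3,3]=st["ee_pos"];p=np.linalg.inv(W@c["hand_eye"])@[.458,.157,.06,1];p=c["mtx"]@[p[0],-p[1],-p[2]];print("expect",p[:2]/p[2])
E
```

```text
row [ 0.0099 -0.0059  0.3011] -0.0081 rows>= 3.0 at [0.4611 0.1522 0.1905] yaw 1.558 F [0.  0.1 0.4] w 0.996 t 7.9 q7 -0.65
cube [ 0.54209736 -0.29822488  0.065     ]
expect [246.78602914 187.36958775]
```

View pics/w3.png

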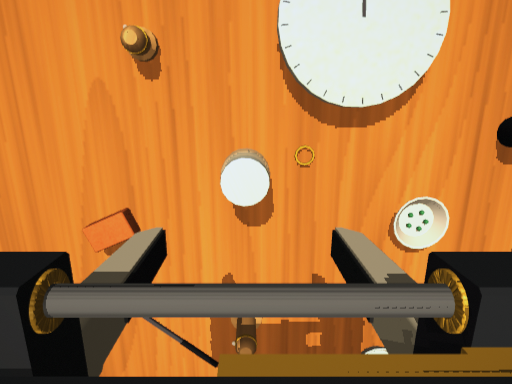

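The jar lid is at (245,181), about 6 px above where I expected it. I'll measure it again now that the arm has settled.

```bash
cat >> w.py <<'E'
def blob(c,st,m,u,v,z):
    n,l,s,ce=cv2.connectedComponentsWithStats(m.astype(np.uint8));k=l[v,u]
    ct=max(cv2.findContours((l==k).astype(np.uint8),0,2)[0],key=cv2.contourArea)
    (x,y),r=cv2.minEnclosingCircle(ct);p=plane(c,x,y,z,st)
    q=plane(c,x+r,y,z,st);print((round(x,1),round(y,1)),"p",p.round(4),"diam mm",round(2000*np.linalg.norm(q-p),1))
    return p
E
python3 - <<'E'
from w import *
st=read_state();c=read_camera("wrist");print(st["ee_pos"])
hsv=cv2.cvtColor(c["color"],cv2.COLOR_RGB2HSV)
blob(c,st,(hsv[...,1]<60)&(hsv[...,2]>170),245,181,.06)
E
python3 go.py .458 .157 .04 1.5708
```

```text
[0.46123973 0.15230113 0.19076785]
(244.4, 181.3) p [0.4562 0.1627 0.06  ] diam mm 44.1
row [ 0.0091 -0.0066  0.3019] -0.0075 rows>= 3.0 at [0.4613 0.1525 0.191 ] yaw 1.559 F [-0.2 -0.9 -0.2] w 0.997 t 8.0 q7 -0.65
```

Emit:
jog_arm:
  rows:
    - [0.017,-0.008,0.06,-0.007]
    - [0.017,-0.008,0.12,-0.007]
    - [0.017,-0.008,0.18,-0.007]
    - [0.017,-0.008,0.24,-0.007]
    - [0.017,-0.008,0.28,-0.007]
    - [0.017,-0.008,0.305,-0.007]
    - [0.017,-0.008,0.312,-0.007]
    - [0.017,-0.008,0.312,-0.007]

```text
time: 8.8
ee_pos: [0.4574, 0.1617, 0.035]
orientation: [[-0.001, 1.0, -0.0], [1.0, 0.001, -0.0], [-0.0, -0.0, -1.0]]
wrist_force: [0.1, -0.8, -0.2]
width: 1.001
grip_force: 0.0
```

Emit:
jog_arm:
  rows:
    - [0,0,0,0]
    - [0,0,0,0]
    - [0,0,0,0]
    - [0,0,0,0]
    - [0,0,0,0]
    - [0,0,0,0]
  gripper: -1

```text
time: 9.4
ee_pos: [0.4575, 0.1619, 0.0353]
orientation: [[-0.002, 1.0, 0.0], [1.0, 0.002, 0.0], [0.0, 0.0, -1.0]]
wrist_force: [-0.1, -1.4, -0.4]
width: 0.532
grip_force: 15.3
```

Emit:
jog_arm:
  rows:
    - [0,0,-0.04,0]
    - [0,0,-0.1,0]
    - [0,0,-0.18,0]
    - [0,0,-0.26,0]
    - [0,0,-0.28,0]
    - [0,0,-0.28,0]

```text
time: 10.0
ee_pos: [0.4581, 0.162, 0.1764]
orientation: [[-0.001, 1.0, 0.003], [1.0, 0.001, 0.001], [0.001, 0.003, -1.0]]
wrist_force: [0.5, 0.1, -0.8]
width: 0.526
grip_force: 30.0
```

```bash
python3 - <<'E'
from w import *
st=read_state();c=read_camera("wrist");save("w4",c["color"])
E
python3 go.py .546 -.197 .17 1.5708
```

```text
row [-0.717  0.177  0.01 ] 0.0007 rows>= 7.4 at [0.4571 0.1614 0.1748] yaw 1.572 F [-0.6 -1.1 -2. ] w 0.527 t 10.05 q7 -0.68
```

Emit:
jog_arm:
  rows:
    - [-0.04,0.01,0,0]
    - [-0.12,0.03,0,0]
    - [-0.21,0.05,0,0]
    - [-0.3,0.075,0,0]
    - [-0.39,0.1,0,0]
    - [-0.48,0.12,0,0]
    - [-0.56,0.14,0,0]
    - [-0.63,0.16,0,0]

```text
time: 10.85
ee_pos: [0.5363, -0.1557, 0.1722]
orientation: [[0.0, 1.0, -0.006], [1.0, -0.0, 0.001], [0.001, -0.006, -1.0]]
wrist_force: [0.6, 0.4, -0.7]
width: 0.53
grip_force: 30.0
```

```bash
python3 go.py .546 -.197 .1 1.5708
```

```text
row [-0.0827  0.0203  0.1442] -0.0002 rows>= 1.7 at [ 0.5363 -0.1557  0.1722] yaw 1.57 F [ 0.6  0.4 -0.7] w 0.53 t 10.85 q7 -0.05
```

Emit:
jog_arm:
  rows:
    - [-0.04,0.01,0.02,0]
    - [-0.07,0.018,0.06,0]
    - [-0.082,0.02,0.1,0]
    - [-0.082,0.02,0.135,0]
    - [-0.082,0.02,0.144,0]
    - [-0.082,0.02,0.144,0]
    - [-0.082,0.02,0.144,0]

```text
time: 11.55
ee_pos: [0.5482, -0.1929, 0.1031]
orientation: [[-0.003, 1.0, 0.0], [1.0, 0.003, 0.001], [0.001, 0.0, -1.0]]
wrist_force: [-0.3, 1.0, -0.8]
width: 0.525
grip_force: 30.0
```

```bash
python3 go.py .546 -.197 .0365 1.5708
```

```text
row [-0.0082 -0.0044  0.1333] 0.0019 rows>= 1.3 at [ 0.5482 -0.1929  0.1031] yaw 1.574 F [-0.3  1.  -0.8] w 0.525 t 11.55 q7 -0.03
```

Emit:
jog_arm:
  rows:
    - [-0.007,-0.004,0.03,0]
    - [-0.007,-0.004,0.06,0]
    - [-0.007,-0.004,0.09,0]
    - [-0.007,-0.004,0.112,0]
    - [-0.007,-0.004,0.124,0]
    - [-0.007,-0.004,0.13,0]
    - [-0.007,-0.004,0.133,0]
    - [-0.007,-0.004,0.133,0]

```text
time: 12.35
ee_pos: [0.5463, -0.1975, 0.037]
orientation: [[-0.002, 1.0, 0.001], [1.0, 0.002, -0.0], [-0.0, 0.001, -1.0]]
wrist_force: [-0.1, 0.4, -1.1]
width: 0.531
grip_force: 30.0
```

Emit:
jog_arm:
  rows:
    - [0,0,0,0]
    - [0,0,0,0]

```text
time: 12.55
ee_pos: [0.5462, -0.1975, 0.0371]
orientation: [[-0.001, 1.0, 0.001], [1.0, 0.001, -0.0], [-0.0, 0.001, -1.0]]
wrist_force: [0.1, 0.1, -0.9]
width: 0.528
grip_force: 30.0
```

Emit:
jog_arm:
  rows:
    - [0,0,0.002,0]
    - [0,0,0.003,0]
    - [0,0,0.003,0]

```text
time: 12.85
ee_pos: [0.546, -0.1975, 0.0354]
orientation: [[-0.001, 1.0, 0.0], [1.0, 0.001, -0.0], [-0.0, 0.0, -1.0]]
wrist_force: [0.1, 0.0, 0.0]
width: 0.528
grip_force: 30.0
```

Emit:
jog_arm:
  rows:
    - [0,0,0,0]
    - [0,0,0,0]
    - [0,0,0,0]
    - [0,0,0,0]
  gripper: 0.45

```text
time: 13.25
ee_pos: [0.546, -0.1974, 0.0352]
orientation: [[-0.002, 1.0, 0.0], [1.0, 0.002, 0.0], [0.0, 0.0, -1.0]]
wrist_force: [-0.3, 0.8, 0.2]
width: 0.722
grip_force: 0.0
```

Emit:
jog_arm:
  rows:
    - [0,0,-0.04,0]
    - [0,0,-0.1,0]
    - [0,0,-0.18,0]
    - [0,0,-0.26,0]
    - [0,0,-0.32,0]
    - [0,0,-0.32,0]

```text
time: 13.85
ee_pos: [0.5489, -0.1977, 0.2]
orientation: [[-0.001, 1.0, 0.01], [1.0, 0.001, -0.003], [-0.003, 0.01, -1.0]]
wrist_force: [-0.3, 0.3, -0.5]
width: 0.721
grip_force: 0.0
```

```bash
python3 - <<'E'
from w import *
st=read_state();c=read_camera("wrist");save("w5",c["color"])
E
python3 go.py .354 -.294 .2 0.8
```

```text
row [-0.1922 -0.3866 -0.0068] 0.4916 rows>= 5.1 at [ 0.5472 -0.1976  0.1974] yaw 1.572 F [-0.2 -0.2 -0.6] w 0.726 t 13.9 q7 0.04
```

View pics/w5.png

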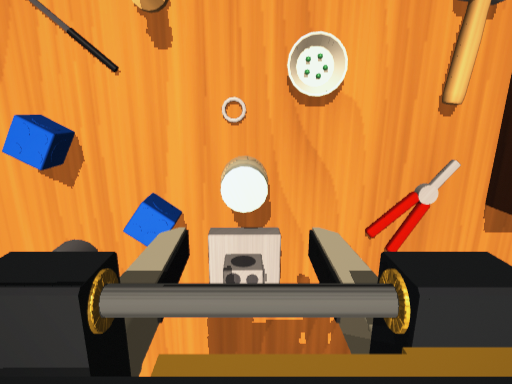

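The jar at (245,188) is in line with the cube. Next is the bur holder, with the jaws at a yaw clear of the blue cubes.

```bash
python3 go.py .354 -.294 .2 0.45
```

```text
row [-0.1922 -0.3866 -0.0068] 0.7144 rows>= 7.5 at [ 0.5472 -0.1976  0.1974] yaw 1.572 F [-0.2 -0.2 -0.6] w 0.726 t 13.9 q7 0.04
```

Emit:
jog_arm:
  rows:
    - [-0.192,-0.387,-0.007,0.715]
    - [-0.192,-0.387,-0.007,0.715]
    - [-0.192,-0.387,-0.007,0.715]
    - [-0.192,-0.387,-0.007,0.715]
    - [-0.192,-0.387,-0.007,0.715]
    - [-0.192,-0.387,-0.007,0.715]
    - [-0.192,-0.387,-0.007,0.715]
    - [-0.192,-0.387,-0.007,0.715]
  gripper: 1

```text
time: 14.7
ee_pos: [0.3513, -0.2933, 0.1972]
orientation: [[0.903, 0.43, -0.003], [0.43, -0.903, 0.002], [-0.002, -0.003, -1.0]]
wrist_force: [0.2, 0.7, -0.2]
width: 0.998
grip_force: 0.0
```

Emit:
jog_arm:
  rows:
    - [0,0,0,0]
    - [0,0,0,0]

```text
time: 14.9
ee_pos: [0.352, -0.2933, 0.1977]
orientation: [[0.9, 0.436, -0.002], [0.436, -0.9, 0.001], [-0.001, -0.002, -1.0]]
wrist_force: [-0.5, -0.2, -0.1]
width: 1.003
grip_force: 0.0
```

```bash
python3 go.py .354 -.294 .024 0.45; python3 - <<'E'
from w import *
st=read_state();c=read_camera("wrist");save("w6",c["color"])
W=np.eye(4);W[:3,:3]=st["orientation"];W[:3,3]=st["ee_pos"];p=np.linalg.inv(W@c["hand_eye"])@[.354,-.294,.036,1];p=c["mtx"]@[p[0],-p[1],-p[2]];print("expect",p[:2]/p[2])
E
```

```text
row [0.0034 0.0039 0.3474] 0.0007 rows>= 3.5 at [ 0.352  -0.2933  0.1977] yaw 0.451 F [-0.5 -0.2 -0.1] w 1.003 t 14.9 q7 -0.56
expect [250.56974634 182.17722333]
```

View pics/w6.png

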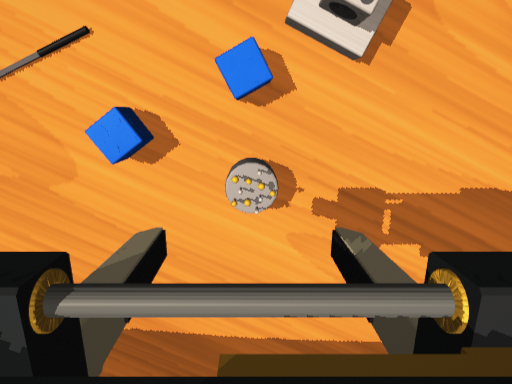

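The holder's top is at (252,186), a few mm from where I expected it, and the path is clear.

Emit:
jog_arm:
  rows:
    - [-0.002,0.006,0.06,0]
    - [-0.002,0.006,0.13,0]
    - [-0.002,0.006,0.2,0]
    - [-0.002,0.006,0.26,0]
    - [-0.002,0.006,0.31,0]
    - [-0.002,0.006,0.338,0]
    - [-0.002,0.006,0.347,0]
    - [-0.002,0.006,0.347,0]

```text
time: 15.75
ee_pos: [0.3528, -0.2966, 0.0246]
orientation: [[0.901, 0.435, -0.001], [0.435, -0.901, 0.001], [-0.0, -0.001, -1.0]]
wrist_force: [-0.4, -0.8, 0.3]
width: 1.003
grip_force: 0.0
```

Emit:
jog_arm:
  rows:
    - [0,0,0,0]
    - [0,0,0,0]
    - [0,0,0,0]
    - [0,0,0,0]
    - [0,0,0,0]
    - [0,0,0,0]
  gripper: -1

```text
time: 16.35
ee_pos: [0.3529, -0.2968, 0.0254]
orientation: [[0.901, 0.434, -0.0], [0.434, -0.901, 0.0], [-0.0, -0.0, -1.0]]
wrist_force: [0.2, 0.2, 2.4]
width: 0.575
grip_force: 30.0
```

Emit:
jog_arm:
  rows:
    - [0,0,-0.04,0]
    - [0,0,-0.1,0]
    - [0,0,-0.18,0]
    - [0,0,-0.26,0]
    - [0,0,-0.32,0]
    - [0,0,-0.32,0]

```text
time: 16.95
ee_pos: [0.355, -0.2984, 0.1888]
orientation: [[0.901, 0.434, 0.007], [0.434, -0.901, -0.006], [0.004, 0.008, -1.0]]
wrist_force: [-0.6, -0.3, -0.7]
width: 0.576
grip_force: 30.0
```

```bash
python3 go.py .632 .009 .18 1.7
```

```text
row [ 0.7659 -0.3135  0.0181] -0.7965 rows>= 8.3 at [ 0.355  -0.2984  0.1888] yaw 0.449 F [-0.6 -0.3 -0.7] w 0.576 t 16.95 q7 -0.57
```

Emit:
jog_arm:
  rows:
    - [0.04,-0.016,0,-0.05]
    - [0.12,-0.05,0,-0.13]
    - [0.21,-0.09,0,-0.22]
    - [0.3,-0.125,0,-0.31]
    - [0.39,-0.16,0,-0.4]
    - [0.48,-0.2,0,-0.49]
    - [0.56,-0.23,0,-0.58]
    - [0.62,-0.255,0,-0.66]

```text
time: 17.75
ee_pos: [0.5776, -0.0422, 0.1829]
orientation: [[0.073, 0.997, -0.003], [0.997, -0.073, 0.003], [0.003, -0.003, -1.0]]
wrist_force: [0.9, 0.6, -1.5]
width: 0.573
grip_force: 30.0
```

```bash
python3 go.py .632 .009 .09 1.7
```

```text
row [0.1095 0.1018 0.1857] -0.1285 rows>= 2.4 at [ 0.5776 -0.0422  0.1829] yaw 1.498 F [ 0.9  0.6 -1.5] w 0.573 t 17.75 q7 -0.32
```

Emit:
jog_arm:
  rows:
    - [0.05,0.04,0.01,-0.06]
    - [0.09,0.085,0.04,-0.11]
    - [0.108,0.1,0.08,-0.128]
    - [0.108,0.1,0.12,-0.128]
    - [0.108,0.1,0.16,-0.128]
    - [0.108,0.1,0.18,-0.128]
    - [0.108,0.1,0.18,-0.128]
    - [0.108,0.1,0.18,-0.128]

```text
time: 18.55
ee_pos: [0.6312, 0.0029, 0.0949]
orientation: [[-0.117, 0.993, -0.001], [0.993, 0.117, 0.001], [0.001, -0.0, -1.0]]
wrist_force: [0.2, 0.2, -0.6]
width: 0.577
grip_force: 30.0
```

```bash
python3 go.py .632 .009 .026 1.7
```

```text
row [0.0117 0.003  0.1378] -0.0075 rows>= 1.4 at [0.6312 0.0029 0.0949] yaw 1.688 F [ 0.2  0.2 -0.6] w 0.577 t 18.55 q7 -0.28
```

Emit:
jog_arm:
  rows:
    - [0.011,0.003,0.03,0]
    - [0.011,0.003,0.06,0]
    - [0.011,0.003,0.09,0]
    - [0.011,0.003,0.115,0]
    - [0.011,0.003,0.128,0]
    - [0.011,0.003,0.135,0]
    - [0.011,0.003,0.138,0]
    - [0.011,0.003,0.138,0]

```text
time: 19.35
ee_pos: [0.6324, 0.0078, 0.0264]
orientation: [[-0.116, 0.993, 0.001], [0.993, 0.116, 0.0], [0.0, 0.001, -1.0]]
wrist_force: [0.5, 1.2, -0.6]
width: 0.579
grip_force: 30.0
```

Emit:
jog_arm:
  rows:
    - [0,0,0,0]
    - [0,0,0,0]

```text
time: 19.55
ee_pos: [0.6325, 0.0078, 0.0268]
orientation: [[-0.116, 0.993, 0.001], [0.993, 0.116, 0.0], [-0.0, 0.001, -1.0]]
wrist_force: [-0.0, -0.2, -1.4]
width: 0.576
grip_force: 30.0
```

Emit:
jog_arm:
  rows:
    - [0,0,0.001,0]
    - [0,0,0.002,0]
    - [0,0,0.003,0]
    - [0,0,0.003,0]

```text
time: 19.95
ee_pos: [0.6323, 0.0078, 0.0255]
orientation: [[-0.116, 0.993, 0.0], [0.993, 0.116, -0.0], [-0.0, 0.0, -1.0]]
wrist_force: [-1.0, -0.3, 4.6]
width: 0.576
grip_force: 30.0
```

Emit:
jog_arm:
  rows:
    - [0,0,0,0]
    - [0,0,0,0]
    - [0,0,0,0]
    - [0,0,0,0]
  gripper: 0.5

```text
time: 20.35
ee_pos: [0.6321, 0.0078, 0.0244]
orientation: [[-0.116, 0.993, -0.0], [0.993, 0.116, 0.0], [0.0, -0.0, -1.0]]
wrist_force: [0.2, -1.2, -0.8]
width: 0.748
grip_force: 0.0
```

Emit:
jog_arm:
  rows:
    - [0,0,-0.04,0]
    - [0,0,-0.1,0]
    - [0,0,-0.18,0]
    - [0,0,-0.26,0]
    - [0,0,-0.33,0]
    - [0,0,-0.33,0]

```text
time: 20.95
ee_pos: [0.6354, 0.0088, 0.1956]
orientation: [[-0.116, 0.993, 0.012], [0.993, 0.116, 0.001], [0.0, 0.012, -1.0]]
wrist_force: [0.1, 0.6, -0.1]
width: 0.748
grip_force: 0.0
```

```bash
python3 - <<'E'
from w import *
st=read_state();c=read_camera("wrist");save("w7",c["color"])
E
python3 go.py .457 -.016 .2 1.57
```

```text
row [-0.0073 -0.3566 -0.0171] 0.0745 rows>= 3.6 at [0.6337 0.0083 0.1926] yaw 1.687 F [ 1.3 -0.7 -1.3] w 0.748 t 21.0 q7 -0.23
```

View pics/w7.png

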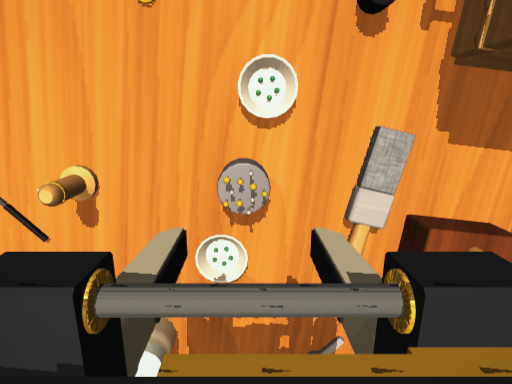

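The bur holder at (243,187) stands between the dishes at (268,88) and (222,260). Now for the tall post.

Emit:
jog_arm:
  rows:
    - [-0.007,-0.357,-0.017,0.075]
    - [-0.007,-0.357,-0.017,0.075]
    - [-0.007,-0.357,-0.017,0.075]
    - [-0.007,-0.357,-0.017,0.075]
    - [-0.007,-0.357,-0.017,0.075]
    - [-0.007,-0.357,-0.017,0.075]
    - [-0.007,-0.357,-0.017,0.075]

```text
time: 21.7
ee_pos: [0.4564, -0.0162, 0.1978]
orientation: [[0.002, 1.0, 0.001], [1.0, -0.002, 0.001], [0.001, 0.001, -1.0]]
wrist_force: [-0.7, 0.3, -0.4]
width: 0.751
grip_force: 0.0
```

```bash
python3 go.py .457 -.016 .034 1.57; python3 - <<'E'
from w import *
st=read_state();c=read_camera("wrist");save("w8",c["color"])
W=np.eye(4);W[:3,:3]=st["orientation"];W[:3,3]=st["ee_pos"]
for z in(0,.008,.064):
  p=np.linalg.inv(W@c["hand_eye"])@[.457,-.016,z,1];p=c["mtx"]@[p[0],-p[1],-p[2]];print("expect",z,p[:2]/p[2])
t=read_camera("top");np.save("top2",t,allow_pickle=True)
hsv=cv2.cvtColor(t["color"],cv2.COLOR_RGB2HSV);m=(hsv[...,1]<60)&(hsv[...,2]>110)
print(plane(t,97.75,189.25,.03))
save("t3",cv2.resize(t["color"][60:310,60:440],(760,500),interpolation=cv2.INTER_CUBIC))
E
```

```text
row [1.000e-04 1.000e-03 3.276e-01] -0.0006 rows>= 3.3 at [ 0.4564 -0.0162  0.1978] yaw 1.569 F [-0.7  0.3 -0.4] w 0.751 t 21.7 q7 -0.31
expect 0 [250.27909462 177.64692043]
expect 0.008 [250.31752922 179.13319656]
expect 0.064 [250.64410892 191.76211803]
[0.56098283 0.3442171  0.03      ]
```

View pics/w8.png

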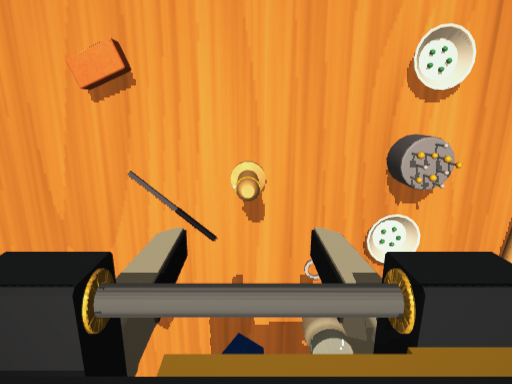

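View pics/t3.png

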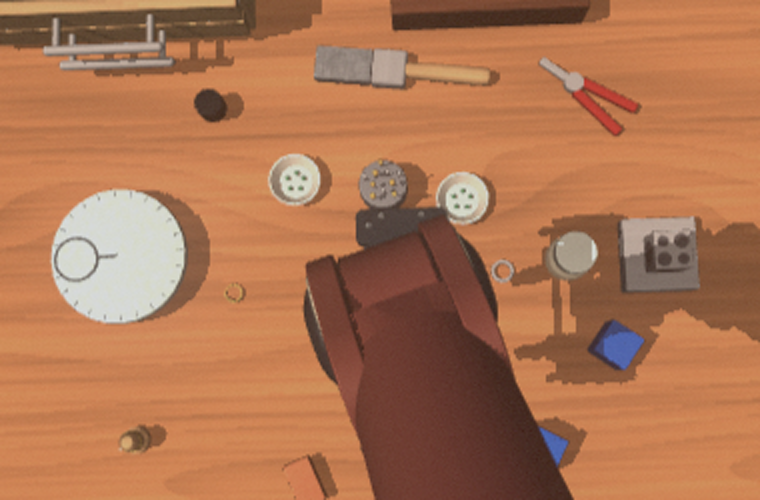

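The post's foot is at (247,179), about 3 mm short in x. In the top view the jar is at (576,253), the burs at (383,184), and the circle is unmoved at (76,259).

Emit:
jog_arm:
  rows:
    - [0.003,-0.005,0.06,0]
    - [0.003,-0.005,0.12,0]
    - [0.003,-0.005,0.18,0]
    - [0.003,-0.005,0.24,0]
    - [0.003,-0.005,0.29,0]
    - [0.003,-0.005,0.318,0]
    - [0.003,-0.005,0.327,0]
    - [0.003,-0.005,0.327,0]

```text
time: 22.6
ee_pos: [0.4531, -0.0145, 0.034]
orientation: [[0.001, 1.0, -0.001], [1.0, -0.001, 0.0], [0.0, -0.001, -1.0]]
wrist_force: [0.5, 0.2, -0.0]
width: 0.746
grip_force: 0.0
```

Emit:
jog_arm:
  rows:
    - [0,0,0,0]
    - [0,0,0,0]
    - [0,0,0,0]
    - [0,0,0,0]
    - [0,0,0,0]
    - [0,0,0,0]
    - [0,0,0,0]
  gripper: -1

```text
time: 23.3
ee_pos: [0.4531, -0.0148, 0.0349]
orientation: [[0.002, 1.0, 0.001], [1.0, -0.002, 0.0], [0.0, 0.001, -1.0]]
wrist_force: [-0.1, -0.4, 1.9]
width: 0.232
grip_force: 30.0
```

Emit:
jog_arm:
  rows:
    - [0,0,-0.04,0]
    - [0,0,-0.1,0]
    - [0,0,-0.18,0]
    - [0,0,-0.26,0]
    - [0,0,-0.31,0]
    - [0,0,-0.31,0]

```text
time: 23.9
ee_pos: [0.4547, -0.0147, 0.1927]
orientation: [[0.002, 1.0, 0.007], [1.0, -0.002, -0.0], [-0.0, 0.007, -1.0]]
wrist_force: [0.6, 0.1, -0.7]
width: 0.229
grip_force: 30.0
```

```bash
python3 go.py .561 .344 .18 1.57; python3 - <<'E'
from w import *
t=np.load("top.npy",allow_pickle=True).item()
print("burs",plane(t,251.25,151.75,.036),"jar",plane(t,347.75,186.25,.06))
for n in ("top","top2"):
  c=np.load(n+".npy",allow_pickle=True).item()
  g=cv2.GaussianBlur(cv2.cvtColor(c["color"],cv2.COLOR_RGB2GRAY),(3,3),0)[175:203,80:118]
  k=(g<125).astype(np.uint8);nn,l,s,ce=cv2.connectedComponentsWithStats(1-k)
  for i in range(1,nn):
    x,y,w,h,a=s[i]
    if 100<a<500: print(n,s[i],ce[i],plane(c,ce[i][0]+80,ce[i][1]+175,.03).round(4))
E
```

```text
row [0.7179 0.2109 0.0266] -0.0009 rows>= 7.5 at [ 0.4547 -0.0147  0.1927] yaw 1.569 F [ 0.6  0.1 -0.7] w 0.229 t 23.9 q7 -0.34
burs [0.63192903 0.00251664 0.036     ] jar [ 0.54508394 -0.19939034  0.06      ]
```

Emit:
jog_arm:
  rows:
    - [0.04,0.012,0,0]
    - [0.12,0.035,0,0]
    - [0.21,0.062,0,0]
    - [0.3,0.09,0,0]
    - [0.39,0.115,0,0]
    - [0.48,0.14,0,0]
    - [0.56,0.165,0,0]
    - [0.62,0.18,0,0]

```text
time: 24.7
ee_pos: [0.5424, 0.2978, 0.1875]
orientation: [[-0.001, 1.0, -0.003], [1.0, 0.001, -0.0], [-0.0, -0.003, -1.0]]
wrist_force: [0.1, 0.4, -0.6]
width: 0.229
grip_force: 30.0
```

Emit:
jog_arm:
  rows:
    - [0.04,0.012,0,0]
    - [0.07,0.021,0,0]
    - [0.09,0.027,0,0]
    - [0.095,0.03,0,0]
    - [0.095,0.03,0,0]
    - [0.095,0.03,0,0]
    - [0.095,0.03,0,0]

```text
time: 25.4
ee_pos: [0.5586, 0.3412, 0.1897]
orientation: [[0.003, 1.0, 0.0], [1.0, -0.003, -0.001], [-0.001, 0.0, -1.0]]
wrist_force: [-0.3, -0.8, 0.1]
width: 0.227
grip_force: 30.0
```

```bash
python3 go.py .561 .344 .1 1.57; python3 - <<'E'
from w import *
st=read_state();c=read_camera("wrist");save("w9",c["color"])
W=np.eye(4);W[:3,:3]=st["orientation"];W[:3,3]=st["ee_pos"]
for q in([.561,.344,.03],[.5626,.2977,.03],[*st["ee_pos"][:2],.03]):
  p=np.linalg.inv(W@c["hand_eye"])@[*q,1];p=c["mtx"]@[p[0],-p[1],-p[2]];print("expect",p[:2]/p[2])
E
```

```text
row [0.0058 0.0049 0.1794] -0.0014 rows>= 1.8 at [0.5586 0.3412 0.1897] yaw 1.568 F [-0.3 -0.8  0.1] w 0.227 t 25.4 q7 -0.87
expect [252.45065156 182.49618435]
expect [253.98786697 226.65680447]
expect [249.98003796 185.27964924]
```

View pics/w9.png

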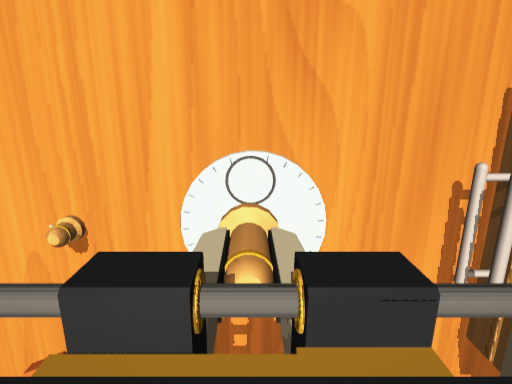

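The circle centre is at (250,180), within about 2 px of the estimate, so I'm lowering towards (0.560, 0.345).

Emit:
jog_arm:
  rows:
    - [0.008,0.003,0.03,0]
    - [0.008,0.003,0.07,0]
    - [0.008,0.003,0.12,0]
    - [0.008,0.003,0.16,0]
    - [0.008,0.003,0.19,0]
    - [0.008,0.003,0.21,0]
    - [0.008,0.003,0.22,0]
    - [0.008,0.003,0.22,0]

```text
time: 26.25
ee_pos: [0.5597, 0.3465, 0.0793]
orientation: [[0.002, 1.0, -0.0], [1.0, -0.002, -0.0], [-0.0, -0.0, -1.0]]
wrist_force: [-0.9, 1.0, -0.5]
width: 0.227
grip_force: 30.0
```

Emit:
jog_arm:
  rows:
    - [0,0,0,0]
    - [0,0,0,0]

```text
time: 26.45
ee_pos: [0.5604, 0.347, 0.0808]
orientation: [[0.002, 1.0, 0.002], [1.0, -0.002, 0.001], [0.001, 0.002, -1.0]]
wrist_force: [0.1, 0.0, -1.2]
width: 0.23
grip_force: 30.0
```

```bash
python3 go.py .560 .345 .0655 1.57
```

```text
row [-0.004  -0.0008  0.0305] -0.0006 rows>= 0.3 at [0.5604 0.347  0.0808] yaw 1.569 F [ 0.1  0.  -1.2] w 0.23 t 26.45 q7 -0.93
```

Emit:
jog_arm:
  rows:
    - [-0.003,0,0.008,0]
    - [-0.003,0,0.016,0]
    - [-0.003,0,0.022,0]
    - [-0.003,0,0.027,0]
    - [-0.003,0,0.0295,0]
    - [-0.003,0,0.0295,0]
    - [-0.003,0,0.0295,0]

```text
time: 27.15
ee_pos: [0.5599, 0.3451, 0.065]
orientation: [[0.002, 1.0, 0.0], [1.0, -0.002, 0.0], [0.0, 0.0, -1.0]]
wrist_force: [-0.0, 0.3, -0.6]
width: 0.231
grip_force: 30.0
```

Emit:
jog_arm:
  rows:
    - [0,0,0.001,0]
    - [0,0,0.002,0]
    - [0,0,0.002,0]

```text
time: 27.45
ee_pos: [0.5602, 0.3451, 0.0649]
orientation: [[0.002, 1.0, 0.001], [1.0, -0.002, 0.001], [0.001, 0.001, -1.0]]
wrist_force: [-0.7, -1.2, 5.1]
width: 0.23
grip_force: 30.0
```

Emit:
jog_arm:
  rows:
    - [0,0,0,0]
    - [0,0,0,0]
    - [0,0,0,0]
    - [0,0,0,0]
  gripper: 0.1

```text
time: 27.85
ee_pos: [0.5596, 0.3449, 0.0635]
orientation: [[0.001, 1.0, -0.001], [1.0, -0.001, -0.0], [-0.0, -0.001, -1.0]]
wrist_force: [1.1, -0.6, -0.0]
width: 0.517
grip_force: 0.0
```

Emit:
jog_arm:
  rows:
    - [0,0,-0.03,0]
    - [0,0,-0.08,0]
    - [0,0,-0.14,0]
    - [0,0,-0.22,0]
    - [0,0,-0.28,0]
    - [0,0,-0.28,0]

```text
time: 28.45
ee_pos: [0.5619, 0.3475, 0.2108]
orientation: [[0.002, 1.0, 0.01], [1.0, -0.002, 0.008], [0.008, 0.01, -1.0]]
wrist_force: [0.2, 0.2, 0.2]
width: 0.55
grip_force: 0.0
```

```bash
python3 go.py .46 .1 .25 1.57
```

```text
row [-0.4947 -0.2022 -0.0841] -0.0006 rows>= 5.4 at [0.5619 0.3475 0.2108] yaw 1.569 F [0.2 0.2 0.2] w 0.55 t 28.45 q7 -0.87
```

Emit:
jog_arm:
  rows:
    - [-0.495,-0.2,-0.084,0]
    - [-0.495,-0.2,-0.084,0]
    - [-0.495,-0.2,-0.084,0]
    - [-0.495,-0.2,-0.084,0]
    - [-0.495,-0.2,-0.084,0]
    - [-0.495,-0.2,-0.084,0]
    - [-0.495,-0.2,-0.084,0]
    - [-0.495,-0.2,-0.084,0]

```text
time: 29.25
ee_pos: [0.4596, 0.0981, 0.2463]
orientation: [[0.002, 1.0, 0.001], [1.0, -0.002, 0.001], [0.001, 0.001, -1.0]]
wrist_force: [0.3, 0.3, 0.2]
width: 0.551
grip_force: 0.0
```

```bash
python3 - <<'E'
from w import *
t=read_camera("top");np.save("top3",t,allow_pickle=True)
a=t["color"][135:235,85:205];b=t["color"][130:230,235:415]
save("t4",np.vstack([cv2.resize(a,(360,300),interpolation=cv2.INTER_CUBIC).copy() if 0 else np.pad(cv2.resize(a,(360,300),interpolation=cv2.INTER_CUBIC),((0,0),(0,180),(0,0))),cv2.resize(b,(540,300),interpolation=cv2.INTER_CUBIC)]))
E
```

```text
(no output)
```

View pics/t4.png

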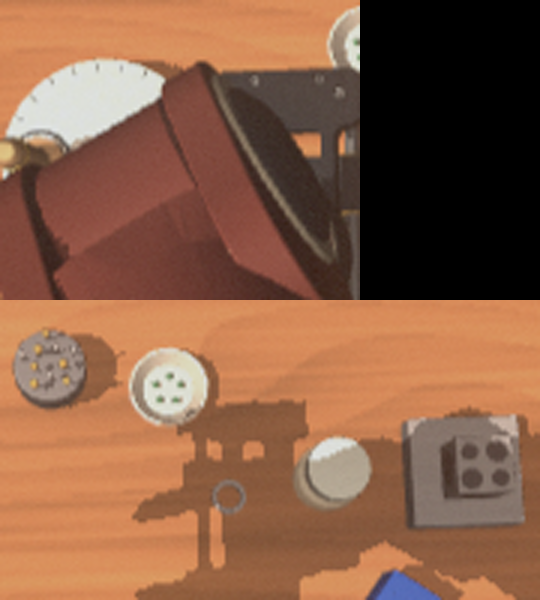

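The cube sits on the block, the jar is beside it and the burs are at the dish. The arm hides part of the turntable, so I'm moving it aside and checking the post numerically.

Emit:
jog_arm:
  rows:
    - [-0.4,0,0,0]
    - [-0.4,0,0,0]
    - [-0.4,0,0,0]
    - [-0.4,0,0,0]
    - [-0.4,0,0,0]
    - [-0.4,0,0,0]

```text
time: 29.9
ee_pos: [0.4599, -0.102, 0.2455]
orientation: [[0.002, 1.0, -0.0], [1.0, -0.002, 0.002], [0.002, -0.0, -1.0]]
wrist_force: [0.0, 0.0, 0.1]
width: 0.549
grip_force: 0.0
```

```bash
python3 - <<'E'
from w import *
f=lambda T,q:(lambda p:(p[:2]/p[2]))(T["mtx"]@((T["extrinsics"]@[*q,1])[:3]*[1,-1,-1]))
for n in("top","scene"):
  c=read_camera(n);c0=np.load(n+".npy",allow_pickle=True).item()
  hsv=cv2.cvtColor(c["color"],cv2.COLOR_RGB2HSV)
  print(n,"expect tip",f(c,[.56,.345,.094]).round(1),"foot top",f(c,[.56,.345,.038]).round(1))
  d=np.abs(c["color"].astype(int)-c0["color"]).sum(2)>70
  u,v=f(c,[.5626,.2977,.03]);yy,xx=np.mgrid[:384,:512];near=np.hypot(xx-u,yy-v)<(45 if n=="top" else 40)
  tan=(hsv[...,1]>75)&d&near
  k,l,s,ce=cv2.connectedComponentsWithStats(tan.astype(np.uint8))
  for i in range(1,k):
    if s[i][4]>25: print("tan",s[i],ce[i].round(1))
  # compact char map, S=saturated new, #=dark line now, o=dark line before
  u,v=map(int,f(c,[.56,.345,.05]))
  g=cv2.cvtColor(c["color"],cv2.COLOR_RGB2GRAY);g0=cv2.cvtColor(c0["color"],cv2.COLOR_RGB2GRAY)
  print("origin",u-20,v-16)
  for y in range(v-16,v+18): print("".join("S" if hsv[y,x,1]>75 else("#" if g[y,x]<135 else("o" if g0[y,x]<135 else ".")) for x in range(u-20,u+26)))
E
```

```text
top expect tip [ 85.1 185.5] foot top [ 96.  189.2]
tan [ 84 181  23  17 288] [ 95.9 188.3]
origin 73 172
SSSSSSSSSSSSSSSSS.............................
SSSSSSSSSSSSSSSSS.............................
SSSSSSSSSSSSSSSS..............................
SSSSSSSSSSSSSSSS..............................
SSSSSSSSSSSSSSS...............................
SSSSSSSSSSSSSSS...............................
SSSSSSSSSSSSSS................................
SSSSSSSSSSSSSS.......ooooooo#o................
SSSSSSSSSSSSSS......oo........##..............
SSSSSSSSSSSSSS##S###...SSSS....##.............
SSSSSSSSSSSSSSSSSSSSSSSSSSSSSSS###............
SSSSSSSSSSSSSSSSSSSSSSSSSSSSSSSS###...........
SSSSSSSSSSSSSSSSSSSSSSSSSSSSSSSS#.##..........
SSSSSSSSSSSSSSSSSSSSSSSSSSSSSSSSS###..........
SSSSSSSSSSSSSSSSSSSSSSSSSSSSSSSSSS##..........
SSSSSSSSSSSSSSSSSSSSSSSSSSSSSSSSSS.##.########
SSSSSSSSSSSSSSSSSSSSSSSSSSSSSSSSSS.##########.
SSSSSSSSSSSSSSSSSSSSSSSSSSSSSSSSSS###.........
SSSSSSSSSSSSSSSSSSSSSSSSSSSSSSSSSS###.........
SSSSSSSSSSSSS.oSSSSSSSSSSSSSSSSSSS##..........
SSSSSSSSSSSSS.o..SSSSSSSSSSSSSSSSS##..........
SSSSSSS
[... 1610 characters left out ...]
.......SSSSSSSSSSSSSSSSSSSSSSSSSSSSSSSSSSS
...........SSSSSSSSSSSSSSSS..SSSSSSSSSSSSSSSSS
...........SSSSSSSSSSSSSSSS....SSSSSSSSSSSSSSS
...........SSSSSSSSSSSSSSSS.....SSSSSSSSSSSSSS
...........#SSSSSSSSSSSSSSS......SSSSSSSSSSSSS
...........#SSSSSSSSSSSSSS........SSSSSSSSSSSS
...........#SSSSSSSSSSSSS..........SSSSSSSSSSS
............SSSSSSSSSSSS............SSSSSSSSSS
...........#SSSSSSSSSSS..............SSSSSSSSS
...........#S#SS##...................SSSSSSSSS
..........#SS.SS......................SSSSSSSS
.........##S.SS.......................SSSSSSSS
...........SS.S........................SSSSSSS
.......................................SSSSSSS
.......................................SSSSSSS
```

The marked circle spans columns 87–109 and rows 179–200, the same as before. The post's foot is concentric with it to about 1 px, and the tip matches an upright post. Handing in.

```bash
python3 -c "
from rig import hand_in;print(hand_in())"
```

```text
the job is handed in; nothing more can be done
None
```

I placed the cube, jar, bur holder and taller post, left the shorter post alone, and handed in at about 30 s; camera checks put every placement within tolerance, but the hand-in returned no verdict.

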